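Clip the soap dish onto its rack

ROBOT

A 6-joint arm with a two-finger parallel gripper is mounted at the origin on the work surface. World frame = base frame: x ahead of the robot, y to its left, z up, the work surface at z = 0. Lengths are in mm, angles in rad, forces in N, time in s.
With the tool pointing down it reaches from about 275 to 750 mm from the base axis. Payload 10.2 kg.
Tool frame: the origin (TCP) lies on the front face of the gripper's body, between the roots of the fingers; the fingertips stand 73 mm ahead of it and the grasp point (between the pads) lies 54 mm ahead of it; z points along the fingers, y is the line along which they close (so a half turn about z gives the same grasp; the last joint's range is limited). The gripper opens to 85 mm and grips with 20 to 120 N. Pads are 22 mm wide; open, the fingers measure 114 mm over their backs; the gripper's body (76 mm by 85 mm) begins 54 mm behind the grasp point. The pads swing forward as they close: fully open they stand 13 mm farther back than shut.
Start: joints at [-1.505, 0.313, 1.498, -0, 1.331, -0.223], TCP at [149.508, -503.268, 303.894] pointing down, gripper open.
Joint ranges: [-2.94, 2.94], [-0.97, 2.17], [0.19, 2.56], [-1.23, 4.37], [0.02, 3.11], [-2.88, 2.88]. Speed limits (rad/s): [2.39, 2.39, 3.01, 3.14, 3.14, 3.14].

INTERFACE

Orientations are given as a unit quaternion [w, x, y, z].
In Python, from rig import * gives the robot as it stands.
- The arm moves only by the tool step_arm, never from a script. Its argument "plan" is a list of rows, each an object with "offset": the shift along the tool's x, y, z in cm, a list of three; "rot": the turn, a rotation vector about the tool's x, y, z in degrees, a list of three; "gripper": the finger opening in cm, from 0 to 8.54. In form: [{"offset": [x, y, z], "rot": [wx, wy, wz], "gripper": gripper}, ...]. A call has 1 to 12 rows; each row is the pose to reach, as a shift and turn from the pose commanded when the call began, along the tool's axes at that moment; what a row does not reach only later rows make up. A row lasts 1/10 s, in which the tool goes at most 50 mm and 8.59 degrees, less where a joint would pass 70% of its speed; a pose out of reach is approached as far as the arm can. A call with a gripper value outside its range is refused whole. The fingers move at their own pace and stop on an object; "squeeze" is the grip in N (left out, the last holds). Time passes only in rows, so rows that repeat a pose let the fingers close. It gives the time, the measured TCP pose, the force, the opening and the grip force at its end, in the units of the state.
- sense(): the state, without advancing time (a new reading comes with each control period).
- capture(name): name is "side" or "top" or "wrist"; returns a dict with "color" (480x640x3 uint8, red, green, blue), "depth" (480x640 float32, mm along the optical axis (not along the pixel's ray), 0 where there is no reading), "vertical_fov" (degrees; the focal length in pixels is half the picture's height over the tangent of half this angle, whatever the lens; pixels are square), "cx", "cy" (the principal point, pixels), "rvec" (rotation vector, rad) and "tvec" (3), from world to camera coordinates, as OpenCV has them; the wrist camera has in their place "mount" (4x4, takes a point from camera to tool coordinates, whose origin is the TCP and whose axes are the flange's). Camera axes: x right, y down, z forward; pixel columns grow to the right and rows downward; lengths in mm; the calibration is good to about 2 mm. A picture is of the moment at which its call begins: read the wrist's pose just before it.
- finish_job(): hands the job in; it is judged then, once.
The state is a dict: "time_s": time; "joints": joint angles; "dq": joint speeds; "tau": joint torques, N m; "eef_pos": TCP position; "ee_rot": TCP orientation; "force": force on the tool from outside, world axes, zero at the start; "wrist_torque": the same for the moment, N m; "grip_width": opening from 0.0 (shut) to 1.0 (fully open); "grip_force": force on a finger pad.
Only numpy, scipy, OpenCV 4.12 (cv2) and the standard library are available. Lean on these libraries where they do the work, as an engineer would, in place of code of your own. Each camera call takes 0.05 s, during which the arm holds its last target. There are 200 camera calls.

TASK

The soap dish has ridden up the post of the soap rack. Push it gently all the way down, then take the snap clip from the sill, lay it flat on the dish's hub and slide it sideways into the groove of the post until it snaps in; press it firmly home against the bottom of the groove, with about 14 N, and let go. Never load the rack with over 28 N, and leave the other things on the sill where they are.

Things in the scene. Friction and masses are not known exactly. Their poses are not given: they have to be found in the camera images.
- rack: Foot of the steel soap rack: plate 130 x 110 x 12 mm fixed to the sill; origin at its underside's centre. From it rises a round post, 24 mm in diameter, its top 127 mm above the sill, on a stiff rubber bush: pushed sideways at groove height it leans about 0.05 mm per newton, any way, and springs back. Contacts on the rack's parts (added up, press and push) must stay under 28 N.
- groove (a point): Point on the post's axis at the groove's floor, 85 mm above the sill; z along the post. The groove runs all round: 16 mm in diameter, 8.5 mm high, under the post's head (24 mm in diameter, 33.5 mm tall, lower edge bevelled). With the dish fully down its hub's top is level with the groove's floor; a raised dish covers the groove.
- dish (a joint): How far the round steel soap dish is raised on the post, m: 0 = fully down on its stop, up to 0.030. It stays where it is left by friction; sliding it down takes about 4 N.
- hub_top (a point): Centre of the flat top of the dish's hub, on the post's axis; moves with the dish. The hub is a smooth flat disc 76 mm in diameter, through which the post comes up; round it lies the dish, 128 mm in diameter, its rim 6 mm below the hub's top.
- clip: Grey plastic snap clip, 80 g, flat on the sill. Origin: underside, centre of the seat for the grooved post; +x points out of the open mouth, z up. Flat part 6 mm thick, 29 mm wide, x = -50 to +12 mm. Springy jaws with lips at x = +8 mm (mouth 11 mm) spread round the 16 mm groove: the push rises to 4 to 9 N, drops as they snap past, then the post meets the rigid seat back. Fits from any side.
- clip_tab (a point): Middle of the clip's upright grip tab, at x = -41 mm, z = 26 mm in the clip's frame. The tab is 14 mm along x, 20 mm along y, and stands from the flat part (6 mm) to 41 mm above the clip's underside.
- tumbler: Clear acrylic tumbler, 72 mm wide, 95 mm tall, origin under its centre. Leave alone.
- pot: Navy lidded denture pot, 90 mm wide, 141 mm tall, origin under its centre. Leave alone.
- comb: Black plastic comb, 150 x 29 x 5 mm, lying along its x; origin at its underside. Leave alone.
- brush: Wooden-backed denture brush, 150 x 18 x 21 mm, lying along its x; origin at its underside. Leave alone.
- holder: Chrome spring-clip holder on a round foot 84 mm wide, gripping reading glasses 112 mm wide; 133 mm tall; origin under its foot. Leave alone.
- soapbox: Closed white soap box 97 x 67 x 30 mm, origin under its centre. Leave alone.
Not all that is in view belongs to the job. What is shaped like the rack but orange or pink is not meant.

How it is judged:
By the outcome, as a careful person would: the job done as asked, in the order asked, and still so for the second after the job is handed in, with the robot touching nothing.
It also fails if it takes over 72 s, if anything falls off the work surface, if the arm or the gripper's body presses on something with over 40 N, if the wrist force passes 120 N, or if a joint passes its speed limit or range.

## Working session

There is one attempt and no reset: what is moved stays moved. The work goes in short steps, Python scripts to look and compute and a tool call to move; the robot and the scene stay as the last step left them, time stands still between calls to the robot, and variables do not carry over. Pictures are saved under pics/ and viewed, at most 10 in all, crops included, and the job is handed in when it is done.

Besides the shell and the picture viewer there is one more tool, called after "Request:" as name(argument=value, ...), one argument or row to a line, values as JSON. step_arm: Moves the arm, as the interface text tells. Its arguments: {"type":"object","properties":{"plan":{"type":"array"},"squeeze":{"type":"number"}},"required":["plan"]}

```bash
mkdir -p pics; ls; cat > h.py <<'E'
from rig import *
import numpy as np, cv2
from scipy.spatial.transform import Rotation as R
def cam(n):
    s=sense(); c=capture(n); f=240/np.tan(np.radians(c["vertical_fov"])/2)
    if n=="wrist":
        q=s["ee_rot"]; T=np.eye(4); T[:3,:3]=R.from_quat([q[1],q[2],q[3],q[0]]).as_matrix(); T[:3,3]=s["eef_pos"]
        M=T@np.array(c["mount"])
    else:
        W=np.eye(4); W[:3,:3]=cv2.Rodrigues(np.array(c["rvec"],float))[0]; W[:3,3]=np.ravel(c["tvec"]); M=np.linalg.inv(W)
    c["f"]=f; c["M"]=M; return c
def pts(c):
    v,u=np.mgrid[:480,:640]; d=c["depth"].astype(float)
    p=np.stack([(u-c["cx"])/c["f"]*d,(v-c["cy"])/c["f"]*d,d],-1)
    P=p@c["M"][:3,:3].T+c["M"][:3,3]; P[d==0]=np.nan; return P
def ray(c,u,v,z):
    d=c["M"][:3,:3]@np.array([(u-c["cx"])/c["f"],(v-c["cy"])/c["f"],1]); o=c["M"][:3,3]
    return o+d*(z-o[2])/d[2]
def save(c,n): cv2.imwrite("pics/"+n,c["color"][:,:,::-1])
E
python3 - <<'E'
from h import *
print(sense())
for n in("top","side"):
    c=cam(n); save(c,n+"0.png"); print(n,c["f"],c["cx"],c["cy"],c["M"].round(3))
    np.savez("/tmp/"+n,P=pts(c),color=c["color"])
E
```

```text
pics
{'time_s': 0.0, 'joints': array([-1.50538574e+00,  3.13458453e-01,  1.49841821e+00, -5.60764836e-06,
        1.33097973e+00, -2.23396861e-01]), 'dq': array([ 0.0009516 , -0.00109188, -0.00175239,  0.00109134, -0.00045379,
       -0.00144253]), 'tau': array([-4.32174802e-04, -4.12270081e+01, -2.59745461e+01, -2.07594721e-04,
        4.13996866e-03, -1.84297625e-05]), 'eef_pos': array([ 149.50339474, -503.10108183,  303.33778943]), 'ee_rot': array([-6.30113644e-04,  9.89591594e-01,  1.43903017e-01,  4.71467625e-05]), 'force': array([-1.04795782, -0.08041829, -0.13501425]), 'wrist_torque': array([0.00731603, 0.03843666, 0.00501066]), 'grip_force': 0.0, 'grip_width': 1.0043317831922203}
top 550.4584660409819 320.4288647433008 237.84235351413804 [[ 9.500000e-02 -9.710000e-01  2.180000e-01  3.549490e+02]
 [-9.950000e-01 -9.300000e-02  1.900000e-02 -2.134400e+01]
 [ 2.000000e-03 -2.180000e-01 -9.760000e-01  1.139454e+03]
 [ 0.000000e+00  0.000000e+00  0.000000e+00  1.000000e+00]]
side 446.7270123786733 317.33228798248274 233.56731295940764 [[-8.09000e-01 -3.96000e-01  4.33000e-01  6.80760e+01]
 [-5.87000e-01  5.23000e-01 -6.18000e-01  7.17115e+02]
 [ 1.80000e-02 -7.55000e-01 -6.56000e-01  8.48604e+02]
 [ 0.00000e+00  0.00000e+00  0.00000e+00  1.00000e+00]]
```

View pics/top0.png

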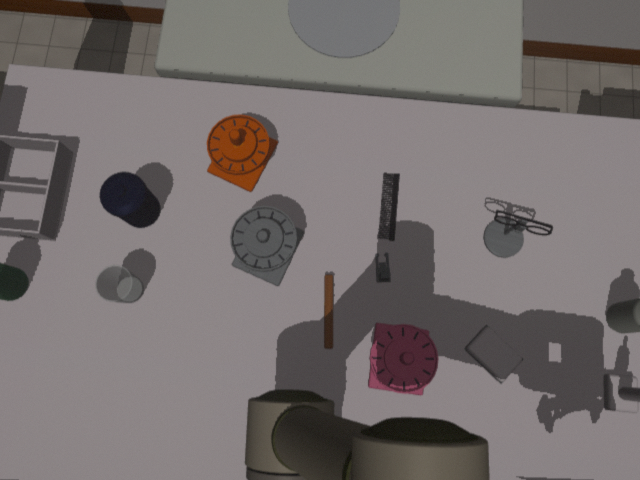

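View pics/side0.png

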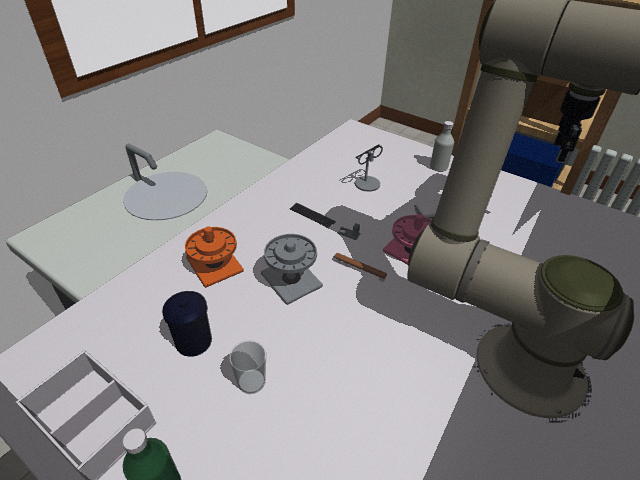

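The top view shows the grey rack (post about (263,237)), the clip about (383,267) just below the comb, and the brush at (329,310). The orange and pink racks are decoys. The side view agrees, with the rack at (290,250) and the clip at (352,231).

```bash
python3 - <<'E'
from h import *
D=np.load("/tmp/top.npz"); P=D["P"]
def reg(x0,x1,y0,y1): return P[y0:y1,x0:x1].reshape(-1,3)
q=reg(225,305,200,290); 
for lo,hi in((115,140),(85,115),(60,90),(5,20)):
    s=q[(q[:,2]>lo)&(q[:,2]<hi)]; 
    if len(s): print(lo,len(s),np.median(s,0).round(1),s.min(0).round(1),s.max(0).round(1))
print(np.histogram(q[:,2],bins=np.arange(-6,140,4)))
q=reg(370,396,246,290); s=q[q[:,2]>3]; print("clip",len(s),s.min(0),s.max(0))
for lo,hi in((3,12),(25,60)):
    t=s[(s[:,2]>lo)&(s[:,2]<hi)]; print(len(t),t.mean(0),t.min(0),t.max(0))
c=D["color"][150:350,225:425][:,:,::-1]; cv2.imwrite("pics/crop0.png",cv2.resize(c,(600,600),interpolation=2))
c=D["color"][235:300,355:420][:,:,::-1]; cv2.imwrite("pics/crop1.png",cv2.resize(c,(520,520),interpolation=0))
E
```

```text
115 121 [575.4 108.3 124.5] [564.8  97.7 117. ] [588.3 120.6 129.4]
85 3318 [574.2 107.9  95.5] [512.4  44.9  86.4] [640.8 172.9 114.9]
60 166 [573.3 107.3  89.4] [519.6  46.4  86.4] [638.1 168.6  90. ]
5 613 [525.7  91.   10. ] [495.   38.2   5. ] [643.1 179.5  16.5]
(array([1224, 1643,  200,  282,  280,   29,    0,    0,    0,    0,    0,
          0,    0,    0,    0,    0,    0,    0,    0,    0,    0,    0,
          0,  166, 1196,  477,  177,  319,  738,  242,    5,   25,   62,
         32,    0,    0]), array([ -6,  -2,   2,   6,  10,  14,  18,  22,  26,  30,  34,  38,  42,
        46,  50,  54,  58,  62,  66,  70,  74,  78,  82,  86,  90,  94,
        98, 102, 106, 110, 114, 118, 122, 126, 130, 134, 138]))
clip 262 [ 520.09719952 -159.89541589    3.06012545] [ 595.47254814 -108.84834993   43.31956741]
170 [ 557.92415119 -133.20117358    5.14930837] [ 520.09719952 -159.89541589    3.06012545] [ 595.47254814 -108.84834993   10.29868341]
79 [ 536.16276779 -136.58937592   38.07722962] [ 529.01348866 -147.49446884   25.39011507] [ 545.44326905 -126.61707572   43.31956741]
```

View pics/crop1.png

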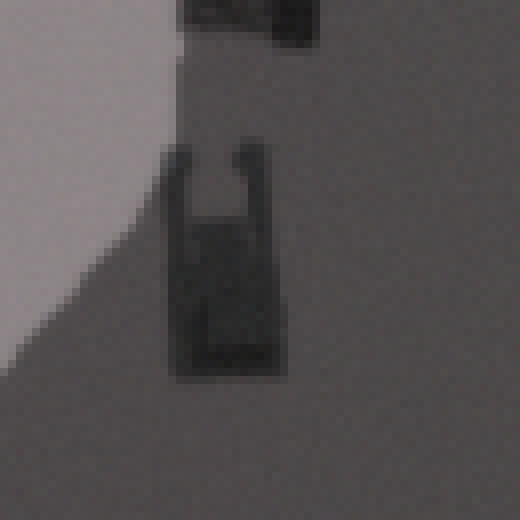

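The crop shows the clip's mouth facing image-up (world +x, yaw about 9°). The lips are near (215,147) and the tab near the back, about (240,340). I'll move above the clip for a wrist look.

```bash
cat >> h.py <<'E'
def off(xyz,yaw):
    """offset (cm) and rotvec (deg) to TCP xyz, pointing down, tool y at world yaw (deg)"""
    s=sense(); q=s["ee_rot"]; A=R.from_quat([q[1],q[2],q[3],q[0]])
    a=np.radians(yaw); y=np.array([np.cos(a),np.sin(a),0]); z=np.array([0,0,-1.]); B=R.from_matrix(np.stack([np.cross(y,z),y,z],1))
    d=A.inv().apply(np.array(xyz)-s["eef_pos"])/10
    print("offset",d.round(3),"rot",np.degrees((A.inv()*B).as_rotvec()).round(2))
E
python3 - <<'E'
from h import *
off((535,-135,300),9.3)
print(np.array(capture("wrist")["mount"]).round(3))
E
```

```text
offset [ 47.437 -24.309   0.377] rot [-4.000e-02 -6.000e-02 -8.275e+01]
[[ 1.0000e-03 -9.5900e-01 -2.8500e-01  7.2516e+01]
 [ 1.0000e+00  1.0000e-03  0.0000e+00  7.1000e-02]
 [-0.0000e+00 -2.8500e-01  9.5900e-01 -7.0341e+01]
 [ 0.0000e+00  0.0000e+00  0.0000e+00  1.0000e+00]]
```

Request:
step_arm(
  plan=[
    {"offset":[47.4,-24.3,0.4],"rot":[0,0,-82.7],"gripper":8.5},
    {"offset":[47.4,-24.3,0.4],"rot":[0,0,-82.7],"gripper":8.5},
    {"offset":[47.4,-24.3,0.4],"rot":[0,0,-82.7],"gripper":8.5},
    {"offset":[47.4,-24.3,0.4],"rot":[0,0,-82.7],"gripper":8.5},
    {"offset":[47.4,-24.3,0.4],"rot":[0,0,-82.7],"gripper":8.5},
    {"offset":[47.4,-24.3,0.4],"rot":[0,0,-82.7],"gripper":8.5},
    {"offset":[47.4,-24.3,0.4],"rot":[0,0,-82.7],"gripper":8.5},
    {"offset":[47.4,-24.3,0.4],"rot":[0,0,-82.7],"gripper":8.5},
    {"offset":[47.4,-24.3,0.4],"rot":[0,0,-82.7],"gripper":8.5},
    {"offset":[47.4,-24.3,0.4],"rot":[0,0,-82.7],"gripper":8.5},
    {"offset":[47.4,-24.3,0.4],"rot":[0,0,-82.7],"gripper":8.5},
    {"offset":[47.4,-24.3,0.4],"rot":[0,0,-82.7],"gripper":8.5},
  ],
)

```text
time_s: 1.35
eef_pos: [536.5, -132.5, 299.2]
ee_rot: [-0.0, 0.646, 0.763, 0.0]
force: [0.0, 0.1, 0.1]
grip_width: 0.997
grip_force: 0.0
```

Request:
step_arm(
  plan=[
    {"offset":[0,0,0],"rot":[0,0,0],"gripper":8.5},
    {"offset":[0,0,0],"rot":[0,0,0],"gripper":8.5},
  ],
)

```text
time_s: 1.55
eef_pos: [534.2, -136.0, 299.8]
ee_rot: [-0.0, 0.648, 0.761, -0.0]
force: [-0.4, -0.7, 0.4]
grip_width: 0.991
grip_force: 0.0
```

```bash
python3 - <<'E'
from h import *
s=sense(); print(s["time_s"],s["eef_pos"],s["dq"].round(4),s["joints"].round(2))
c=cam("wrist"); save(c,"w1.png"); P=pts(c); np.savez("/tmp/w1",P=P,**c)
q=P.reshape(-1,3); m=(abs(q[:,0]-555)<60)&(abs(q[:,1]+135)<45)
t=q[m&(q[:,2]>33)&(q[:,2]<55)]; print("tab",len(t),t.min(0),t.max(0),np.median(t,0))
t=q[m&(q[:,2]>3.5)&(q[:,2]<9)]; print("flat",len(t),t.min(0),t.max(0))
E
```

```text
1.55 [ 534.17830028 -135.9900808   299.79688533] [-0.0106 -0.0073  0.0004  0.0025 -0.0027  0.0019] [-0.46  0.37  1.42 -0.    1.34 -0.62]
tab 479 [ 527.91879112 -147.44380031   33.24867354] [ 543.91013752 -126.82599392   43.2854192 ] [ 535.97774618 -136.45219958   40.99385908]
flat 1374 [ 525.69522959 -152.35383301    3.57682132] [ 589.53986924 -116.95302885    8.96674822]
```

View pics/w1.png

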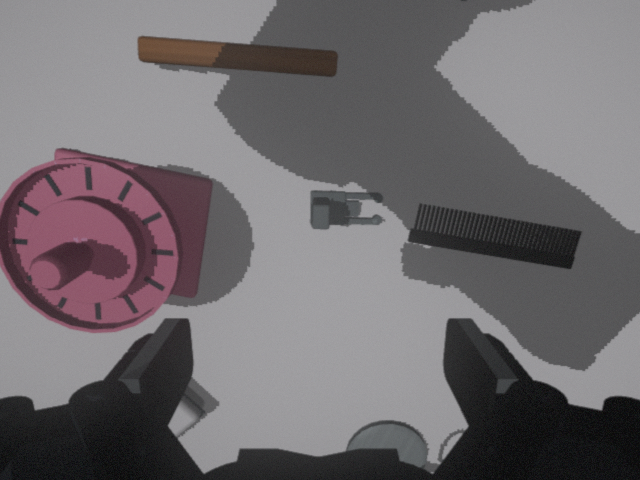

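The wrist view shows the clip at (310–382, 190–228) with its mouth to the right, nearly aligned with tool y. The pink decoy is at the left and the comb at (495,237).

```bash
python3 - <<'E'
from h import *
D=np.load("/tmp/w1.npz"); q=D["P"].reshape(-1,3)
m=(abs(q[:,0]-555)<45)&(abs(q[:,1]+135)<30)
t=q[m&(q[:,2]>3)&(q[:,2]<9.5)][:,:2].astype(np.float32); r=cv2.minAreaRect(t); print(r)
t=q[m&(q[:,2]>36)][:,:2].astype(np.float32); print(cv2.minAreaRect(t))
# jaws: symmetric pts
t=q[m&(q[:,2]>3)&(q[:,2]<9.5)]; 
for x in range(525,592,6):
    s=t[abs(t[:,0]-x)<3]; print(x,len(s),s[:,1].min().round(1) if len(s) else '',s[:,1].max().round(1) if len(s) else '')
off((575,90,300),9.3)
E
```

```text
((559.158935546875, -134.58087158203125), (66.59207916259766, 33.9350700378418), 1.5664799213409424)
((556.7236328125, -128.7502899169922), (90.66851043701172, 29.689655303955078), 8.647693634033203)
525 36 -139.8 -124.2
531 64 -152.4 -123.1
537 46 -127.5 -122.5
543 97 -147.4 -121.4
549 236 -150.3 -120.6
555 226 -149.5 -120.2
561 199 -148.4 -119.9
567 165 -146.4 -119.0
573 84 -145.7 -118.3
579 96 -144.9 -117.2
585 121 -150.8 -117.0
591 14 -142.8 -121.2
offset [ 2.1676e+01  7.6380e+00 -8.0000e-03] rot [-0.01  0.   -0.14]
```

Request:
step_arm(
  plan=[
    {"offset":[23.5,7.6,0],"rot":[0,0,0],"gripper":4.2},
    {"offset":[23.5,7.6,0],"rot":[0,0,0],"gripper":4.2},
    {"offset":[23.5,7.6,0],"rot":[0,0,0],"gripper":4.2},
    {"offset":[23.5,7.6,0],"rot":[0,0,0],"gripper":4.2},
    {"offset":[23.5,7.6,0],"rot":[0,0,0],"gripper":4.2},
    {"offset":[23.5,7.6,0],"rot":[0,0,0],"gripper":4.2},
    {"offset":[23.5,7.6,0],"rot":[0,0,0],"gripper":4.2},
    {"offset":[23.5,7.6,0],"rot":[0,0,0],"gripper":4.2},
  ],
)

```text
time_s: 2.4
eef_pos: [571.9, 107.3, 300.0]
ee_rot: [0.0, 0.649, 0.761, -0.0]
force: [-0.2, -0.1, 0.1]
grip_width: 0.493
grip_force: 0.0
```

```bash
python3 - <<'E'
from h import *
s=sense(); print(s["eef_pos"],s["dq"].round(4),s["force"],s["grip_width"])
c=cam("wrist"); save(c,"w2.png"); P=pts(c); np.savez("/tmp/w2",P=P,**c)
q=P.reshape(-1,3); m=(np.hypot(q[:,0]-575,q[:,1]-108)<75)
print(np.histogram(q[m][:,2],bins=np.arange(80,140,3)))
for lo,hi in((123,132),(100,112),(86,98)):
    t=q[m&(q[:,2]>lo)&(q[:,2]<hi)]; print(lo,len(t),t.min(0),t.max(0),np.median(t,0), cv2.minEnclosingCircle(t[:,:2].astype(np.float32)) if len(t) else'')
E
```

```text
[571.8996618  107.26633175 299.96440798] [-0.0087 -0.0014  0.0005  0.0011 -0.0003  0.0022] [-0.16885598 -0.13413459  0.06137578] 0.49311596103715594
(array([    0,     0,     0,     2, 10309,  5188,   619,  1151,  2422,
        1955,  7799,    39,    39,    46,   242,   850,    89,     0,
           0]), array([ 80,  83,  86,  89,  92,  95,  98, 101, 104, 107, 110, 113, 116,
       119, 122, 125, 128, 131, 134, 137]))
123 1150 [564.2594672   97.2417555  123.03219984] [587.51572518 120.5444867  129.05024734] [575.7770937  109.95843792 126.83057657] ((576.050048828125, 108.98951721191406), 11.94244384765625)
100 13348 [511.74880973  44.07080543 100.00242975] [640.32584703 173.09150921 111.99975443] [575.24866582 111.8024274  110.20468454] ((575.94091796875, 108.3883285522461), 64.81468963623047)
86 15499 [514.54863562  46.61580848  91.55529364] [637.67187793 173.16895157  97.99372938] [573.89386151 119.92283485  94.68227443] ((575.7861328125, 109.91006469726562), 63.38694763183594)
```

View pics/w2.png

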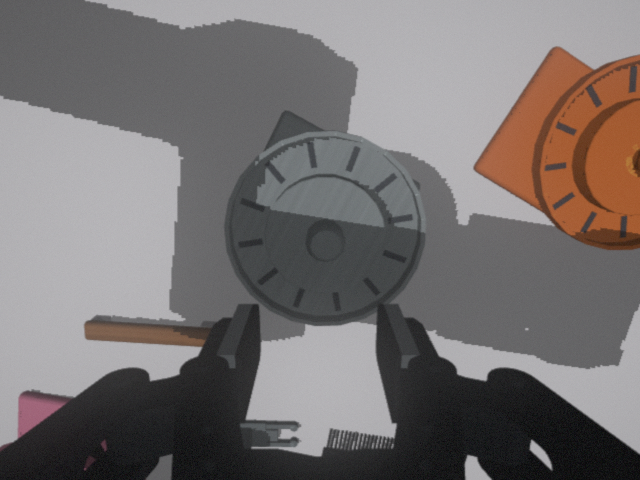

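The grey dish is centred at (325,228) with the post top at (325,240). The post is at (576,109), and the hub top is at about z = 111, so the dish is raised about 26 mm. I'll descend with the fingers straddling the post.

Request:
step_arm(
  plan=[
    {"offset":[0.1,0.43,4],"rot":[0,0,0],"gripper":4.2},
    {"offset":[0.1,0.43,8],"rot":[0,0,0],"gripper":4.2},
    {"offset":[0.1,0.43,10.5],"rot":[0,0,0],"gripper":4.2},
    {"offset":[0.1,0.43,10.5],"rot":[0,0,0],"gripper":4.2},
  ],
)

```text
time_s: 2.85
eef_pos: [574.8, 109.1, 191.8]
ee_rot: [-0.002, 0.649, 0.761, -0.002]
force: [-0.5, -0.0, -0.2]
grip_width: 0.496
grip_force: 0.0
```

Request:
step_arm(
  plan=[
    {"offset":[0,0,0.2],"rot":[0,0,0],"gripper":4.2},
    {"offset":[0,0,0.4],"rot":[0,0,0],"gripper":4.2},
    {"offset":[0,0,0.6],"rot":[0,0,0],"gripper":4.2},
    {"offset":[0,0,0.8],"rot":[0,0,0],"gripper":4.2},
    {"offset":[0,0,1.0],"rot":[0,0,0],"gripper":4.2},
  ],
)

```text
time_s: 3.35
eef_pos: [576.1, 110.5, 185.2]
ee_rot: [0.0, 0.648, 0.762, 0.0]
force: [0.2, 0.1, -0.8]
grip_width: 0.488
grip_force: 0.0
```

Request:
step_arm(
  plan=[
    {"offset":[0,0,0.15],"rot":[0,0,0],"gripper":4.2},
    {"offset":[0,0,0.3],"rot":[0,0,0],"gripper":4.2},
    {"offset":[0,0,0.45],"rot":[0,0,0],"gripper":4.2},
    {"offset":[0,0,0.6],"rot":[0,0,0],"gripper":4.2},
    {"offset":[0,0,0.75],"rot":[0,0,0],"gripper":4.2},
  ],
)

```text
time_s: 3.85
eef_pos: [576.1, 110.5, 177.6]
ee_rot: [0.0, 0.648, 0.762, 0.0]
force: [-0.2, 0.5, 3.5]
grip_width: 0.491
grip_force: 1.8
```

Request:
step_arm(
  plan=[
    {"offset":[0,0,0.15],"rot":[0,0,0],"gripper":4.2},
    {"offset":[0,0,0.3],"rot":[0,0,0],"gripper":4.2},
    {"offset":[0,0,0.45],"rot":[0,0,0],"gripper":4.2},
    {"offset":[0,0,0.6],"rot":[0,0,0],"gripper":4.2},
    {"offset":[0,0,0.75],"rot":[0,0,0],"gripper":4.2},
  ],
)

```text
time_s: 4.35
eef_pos: [576.1, 110.5, 169.8]
ee_rot: [0.0, 0.648, 0.762, 0.0]
force: [-0.5, 0.8, 3.2]
grip_width: 0.494
grip_force: 1.8
```

Request:
step_arm(
  plan=[
    {"offset":[0,0,0.15],"rot":[0,0,0],"gripper":4.2},
    {"offset":[0,0,0.3],"rot":[0,0,0],"gripper":4.2},
    {"offset":[0,0,0.45],"rot":[0,0,0],"gripper":4.2},
    {"offset":[0,0,0.6],"rot":[0,0,0],"gripper":4.2},
    {"offset":[0,0,0.75],"rot":[0,0,0],"gripper":4.2},
    {"offset":[0,0,0.9],"rot":[0,0,0],"gripper":4.2},
  ],
)

```text
time_s: 4.95
eef_pos: [576.0, 110.5, 160.8]
ee_rot: [0.0, 0.648, 0.762, 0.0]
force: [-0.3, -0.2, 3.6]
grip_width: 0.493
grip_force: 1.8
```

Request:
step_arm(
  plan=[
    {"offset":[0,0,0.08],"rot":[0,0,0],"gripper":4.2},
    {"offset":[0,0,0.16],"rot":[0,0,0],"gripper":4.2},
    {"offset":[0,0,0.24],"rot":[0,0,0],"gripper":4.2},
    {"offset":[0,0,0.32],"rot":[0,0,0],"gripper":4.2},
  ],
)

```text
time_s: 5.35
eef_pos: [576.0, 110.5, 157.7]
ee_rot: [0.0, 0.648, 0.762, 0.0]
force: [-0.8, 0.5, 3.2]
grip_width: 0.494
grip_force: 1.8
```

Request:
step_arm(
  plan=[
    {"offset":[0,0,0.05],"rot":[0,0,0],"gripper":4.2},
    {"offset":[0,0,0.1],"rot":[0,0,0],"gripper":4.2},
    {"offset":[0,0,0.15],"rot":[0,0,0],"gripper":4.2},
  ],
)

```text
time_s: 5.65
eef_pos: [576.0, 110.5, 156.2]
ee_rot: [0.0, 0.648, 0.762, 0.0]
force: [-0.4, 0.5, 3.8]
grip_width: 0.493
grip_force: 1.8
```

Request:
step_arm(
  plan=[
    {"offset":[0,0,0.03],"rot":[0,0,0],"gripper":4.2},
    {"offset":[0,0,0.06],"rot":[0,0,0],"gripper":4.2},
    {"offset":[0,0,0.08],"rot":[0,0,0],"gripper":4.2},
  ],
)

```text
time_s: 5.95
eef_pos: [576.1, 110.5, 155.7]
ee_rot: [0.0, 0.648, 0.762, 0.0]
force: [-0.8, -0.2, 6.8]
grip_width: 0.494
grip_force: 3.7
```

Request:
step_arm(
  plan=[
    {"offset":[0,0,0.02],"rot":[0,0,0],"gripper":4.2},
    {"offset":[0,0,0.04],"rot":[0,0,0],"gripper":4.2},
  ],
)

```text
time_s: 6.15
eef_pos: [576.1, 110.5, 155.7]
ee_rot: [0.0, 0.648, 0.762, 0.0]
force: [-1.5, 0.6, 10.0]
grip_width: 0.49
grip_force: 5.1
```

Request:
step_arm(
  plan=[
    {"offset":[0,0,-4],"rot":[0,0,0],"gripper":4.2},
    {"offset":[0,0,-8],"rot":[0,0,0],"gripper":4.2},
    {"offset":[0,0,-12],"rot":[0,0,0],"gripper":4.2},
    {"offset":[0,0,-14.5],"rot":[0,0,0],"gripper":4.2},
    {"offset":[0,0,-14.5],"rot":[0,0,0],"gripper":4.2},
  ],
)

```text
time_s: 6.65
eef_pos: [576.6, 110.5, 303.3]
ee_rot: [0.002, 0.648, 0.762, 0.002]
force: [0.0, -0.1, 0.7]
grip_width: 0.493
grip_force: 0.0
```

```bash
python3 - <<'E'
from h import *
c=cam("wrist"); P=pts(c); q=P.reshape(-1,3); d=np.hypot(q[:,0]-576,q[:,1]-109)
print("hub",np.median(q[(d>17)&(d<34)&(q[:,2]>60)][:,2]))
t=q[(d<20)&(q[:,2]>123)]; print("post",np.median(t[:,2]),cv2.minEnclosingCircle(t[:,:2].astype(np.float32)))
t=q[(d<72)&(q[:,2]>75)&(q[:,2]<84)]; print("dish",cv2.minEnclosingCircle(t[:,:2].astype(np.float32)))
# post top by image circle: pixels with depth at top
m=(P[:,:,2]>122)&(np.hypot(P[:,:,0]-576,P[:,:,1]-109)<20)
v,u=np.nonzero(m); (cx,cy),r=cv2.minEnclosingCircle(np.stack([u,v],1).astype(np.float32)); print(cx,cy,r,ray(c,cx,cy,127))
off((536,-137,125),8.5)
E
```

```text
hub 282.60173556847076
post 306.7010865860002 ((573.1383666992188, 112.75545501708984), 19.175277709960938)
dish ((576.0318603515625, 108.58877563476562), 64.67108917236328)
317.5 361.19683837890625 136.2712860107422 [590.34881968  32.39529518 127.        ]
offset [-23.776  -7.967  17.57 ] rot [0.1  0.02 0.75]
```

Request:
step_arm(
  plan=[
    {"offset":[-23.8,-8.0,0],"rot":[0,0,0.75],"gripper":4.0},
    {"offset":[-23.8,-8.0,0],"rot":[0,0,0.75],"gripper":4.0},
    {"offset":[-23.8,-8.0,0],"rot":[0,0,0.75],"gripper":4.0},
    {"offset":[-23.8,-8.0,0],"rot":[0,0,0.75],"gripper":4.0},
    {"offset":[-23.8,-8.0,0],"rot":[0,0,0.75],"gripper":4.0},
    {"offset":[-23.8,-8.0,0],"rot":[0,0,0.75],"gripper":4.0},
    {"offset":[-23.8,-8.0,5],"rot":[0,0,0.75],"gripper":4.0},
    {"offset":[-23.8,-8.0,9],"rot":[0,0,0.75],"gripper":4.0},
    {"offset":[-23.8,-8.0,13],"rot":[0,0,0.75],"gripper":4.0},
    {"offset":[-23.8,-8.0,16],"rot":[0,0,0.75],"gripper":4.0},
    {"offset":[-23.8,-8.0,16],"rot":[0,0,0.75],"gripper":4.0},
    {"offset":[-23.8,-8.0,16],"rot":[0,0,0.75],"gripper":4.0},
  ],
)

```text
time_s: 7.9
eef_pos: [535.3, -136.8, 140.0]
ee_rot: [-0.001, 0.653, 0.758, -0.0]
force: [1.4, 0.2, 0.1]
grip_width: 0.466
grip_force: 0.0
```

```bash
python3 - <<'E'
from h import *
s=sense(); print(s["eef_pos"],s["dq"].round(3))
c=cam("wrist"); save(c,"w3.png"); P=pts(c); q=P.reshape(-1,3)
m=(abs(q[:,0]-545)<60)&(abs(q[:,1]+137)<40)
for lo,hi in((35,47),(3,9)):
    t=q[m&(q[:,2]>lo)&(q[:,2]<hi)]; print(len(t),np.percentile(t,[1,50,99],axis=0).round(1) if len(t) else ''); 
    if len(t): print(cv2.minAreaRect(t[:,:2].astype(np.float32)))
off((536,-137,83),8.5)
E
```

```text
[ 535.27753189 -136.84076071  139.98153161] [-0.003 -0.037 -0.03  -0.     0.001 -0.002]
1554 [[ 528.6 -146.8   35.7]
 [ 536.  -136.    41. ]
 [ 543.7 -127.    42.5]]
((536.154052734375, -137.23208618164062), (14.359694480895996, 20.31515884399414), 8.31108570098877)
4112 [[ 526.9 -148.4    3.3]
 [ 558.6 -131.4    6.2]
 [ 588.  -118.     7.8]]
((558.0991821289062, -134.1884307861328), (61.984764099121094, 29.649600982666016), 7.84647274017334)
offset [0.011 0.021 5.803] rot [0.06 0.03 0.02]
```

View pics/w3.png

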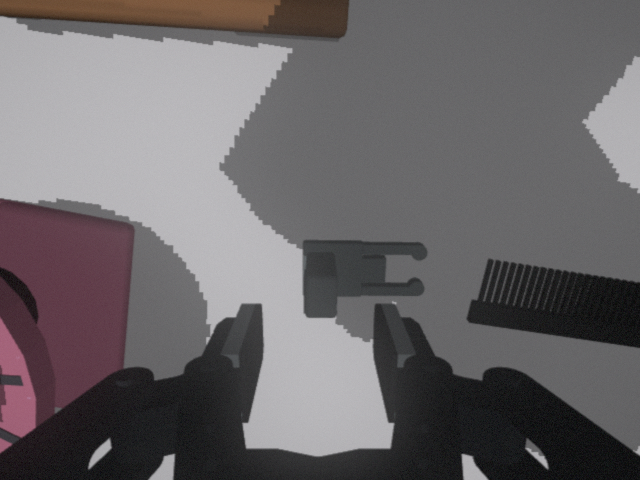

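The tab lies centred between the fingers at (320,285), with the comb clear at the right. I'll descend and grip.

Request:
step_arm(
  plan=[
    {"offset":[0,0.05,2],"rot":[0,0,0.5],"gripper":3.6},
    {"offset":[0,0.05,4],"rot":[0,0,0.5],"gripper":3.6},
    {"offset":[0,0.05,5.2],"rot":[0,0,0.5],"gripper":3.6},
    {"offset":[0,0.05,5.7],"rot":[0,0,0.5],"gripper":3.6},
    {"offset":[0,0.05,5.7],"rot":[0,0,0.5],"gripper":3.6},
    {"offset":[0,0.05,5.7],"rot":[0,0,0.5],"gripper":2.0},
    {"offset":[0,0.05,5.7],"rot":[0,0,0.5],"gripper":0.8},
    {"offset":[0,0.05,5.7],"rot":[0,0,0.5],"gripper":0.8},
    {"offset":[0,0.05,5.7],"rot":[0,0,0.5],"gripper":0.8},
    {"offset":[0,0.05,5.7],"rot":[0,0,0.5],"gripper":0.8},
    {"offset":[0,0.05,5.7],"rot":[0,0,0.5],"gripper":0.8},
  ],
  squeeze=70,
)

```text
time_s: 9.05
eef_pos: [536.3, -137.4, 84.1]
ee_rot: [0.001, 0.656, 0.755, 0.0]
force: [-0.5, 0.7, 5.7]
grip_width: 0.147
grip_force: 68.9
```

Request:
step_arm(
  plan=[
    {"offset":[0,0,0],"rot":[0,0,0],"gripper":0.8},
    {"offset":[0,0,0],"rot":[0,0,0],"gripper":0.8},
  ],
)

```text
time_s: 9.25
eef_pos: [536.3, -137.4, 84.1]
ee_rot: [0.001, 0.656, 0.755, 0.0]
force: [-0.6, 0.5, 7.0]
grip_width: 0.153
grip_force: 68.9
```

Request:
step_arm(
  plan=[
    {"offset":[0,0,-3],"rot":[0,0,0],"gripper":0.8},
    {"offset":[0,0,-7],"rot":[0,0,0],"gripper":0.8},
    {"offset":[0,0,-11],"rot":[0,0,0],"gripper":0.8},
    {"offset":[2,0,-15],"rot":[0,0,0],"gripper":0.8},
    {"offset":[6,0.1,-15],"rot":[0,0,0],"gripper":0.8},
    {"offset":[10,0.1,-15],"rot":[0,0,0],"gripper":0.8},
    {"offset":[14,0.2,-15],"rot":[0,0,0],"gripper":0.8},
    {"offset":[18,0.2,-15],"rot":[0,0,0],"gripper":0.8},
    {"offset":[22,0.3,-15],"rot":[0,0,0],"gripper":0.8},
    {"offset":[23.8,0.3,-15],"rot":[0,0,0],"gripper":0.8},
    {"offset":[23.8,0.3,-15],"rot":[0,0,0],"gripper":0.8},
    {"offset":[23.8,0.3,-15],"rot":[0,0,0],"gripper":0.8},
  ],
)

```text
time_s: 10.45
eef_pos: [505.6, 98.7, 233.1]
ee_rot: [0.0, 0.656, 0.755, -0.0]
force: [-0.5, -0.2, -0.3]
grip_width: 0.153
grip_force: 68.4
```

```bash
python3 - <<'E'
from h import *
s=sense(); print(s["eef_pos"],s["dq"].round(3),s["grip_width"],s["force"])
c=cam("wrist"); save(c,"w4.png"); P=pts(c); np.savez("/tmp/w4",P=P,**c); q=P.reshape(-1,3)
T=s["eef_pos"]; a=np.radians(8.0)
# clip points in clip-aligned frame centred on tool axis
d=q-T; l=np.stack([d[:,0]*np.cos(a)+d[:,1]*np.sin(a),-d[:,0]*np.sin(a)+d[:,1]*np.cos(a),d[:,2]],1)
m=(l[:,0]>12)&(l[:,0]<62)&(abs(l[:,1])<25)&(l[:,2]<-60)&(l[:,2]>-95)
t=l[m]; print(len(t),np.percentile(t,[1,50,99],axis=0).round(1)); print(cv2.minAreaRect(t[:,:2].astype(np.float32)))
A=np.c_[t[:,0],t[:,1],np.ones(len(t))]; k=t[:,2]; co=np.linalg.lstsq(A,k,rcond=None)[0]; print("plane slopes, z",co, "sd",np.std(A@co-k))
r=np.hypot(q[:,0]-576,q[:,1]-109)
t=q[(r<20)&(q[:,2]>120)&(q[:,2]<133)]; print("post",len(t),np.median(t[:,2]),cv2.minEnclosingCircle(t[:,:2].astype(np.float32)))
print("hub",np.median(q[(r>17)&(r<34)&(q[:,2]>60)&(q[:,2]<100)][:,2]))
E
```

```text
[505.64922602  98.66934173 233.07419632] [-0.026  0.004 -0.002 -0.    -0.    -0.001] 0.1529863931047644 [-0.505466   -0.21576323 -0.2924311 ]
5024 [[ 12.5 -13.  -83.7]
 [ 30.8   6.4 -78. ]
 [ 52.   14.4 -61.7]]
((32.48047637939453, 0.4149436950683594), (28.443605422973633, 41.648136138916016), 88.57746887207031)
plane slopes, z [-8.18615876e-02 -1.29349014e-02 -7.53192348e+01] sd 2.9941208046785857
post 1975 126.86044007654615 ((575.9456176757812, 109.3600082397461), 12.251008033752441)
hub 85.29003596114691
```

View pics/w4.png

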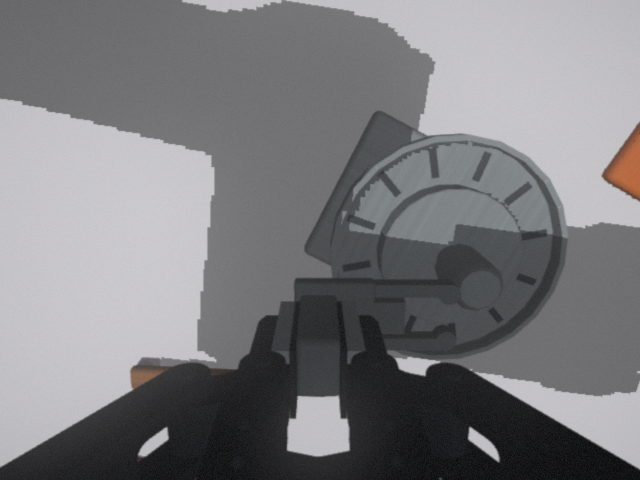

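The clip is held level with its jaws at (450,290–340). The dish is down with the post at (475,285). I'll fit the clip's tilt and the lateral offset to the post.

```bash
python3 - <<'E'
from h import *
q=np.load("/tmp/w4.npz")["P"].reshape(-1,3); T=sense()["eef_pos"]; a=np.radians(8.0)
d=q-T; l=np.stack([d[:,0]*np.cos(a)+d[:,1]*np.sin(a),-d[:,0]*np.sin(a)+d[:,1]*np.cos(a),d[:,2]],1)
m=(l[:,0]>24)&(l[:,0]<62)&(abs(l[:,1])<25)&(l[:,2]<-70)&(l[:,2]>-88); t=l[m]
for i in range(4):
    A=np.c_[t[:,0],t[:,1],np.ones(len(t))]; co=np.linalg.lstsq(A,t[:,2],rcond=None)[0]; r=t[:,2]-A@co; t=t[abs(r)<2.5*r.std()]
print(co,r.std(),len(t),np.percentile(t,[1,50,99],axis=0).round(1))
for x in range(26,54,4):
    s=t[abs(t[:,0]-x)<2]; print(x,s[:,1].min().round(1),s[:,1].max().round(1))
p=np.array([576,109.2])-T[:2]; print("post local",p@[np.cos(a),np.sin(a)],p@[-np.sin(a),np.cos(a)])
E
```

```text
[-1.01559010e-03 -1.88731271e-03 -7.79569358e+01] 0.821752465529113 3139 [[ 24.2 -12.7 -79.8]
 [ 34.9   2.5 -77.8]
 [ 52.2  14.3 -76.6]]
26 -12.9 14.5
30 -13.1 14.5
34 -13.0 14.3
38 -13.4 14.5
42 -12.9 14.6
46 -13.5 14.4
50 -12.8 14.6
post local 71.06197791390129 1.1627215130314212
```

Request:
step_arm(
  plan=[
    {"offset":[0.07,0,2.5],"rot":[0,0,0],"gripper":0.8},
    {"offset":[0.07,0,4.5],"rot":[0,0,0],"gripper":0.8},
    {"offset":[0.07,0,5.7],"rot":[0,0,0],"gripper":0.8},
    {"offset":[0.07,0,6.1],"rot":[0,0,0],"gripper":0.8},
    {"offset":[0.07,0,6.1],"rot":[0,0,0],"gripper":0.8},
    {"offset":[0.07,0,6.1],"rot":[0,0,0],"gripper":0.8},
  ],
)

```text
time_s: 11.1
eef_pos: [506.0, 99.4, 172.8]
ee_rot: [0.001, 0.656, 0.755, 0.0]
force: [-0.3, -1.2, -1.2]
grip_width: 0.152
grip_force: 68.4
```

Request:
step_arm(
  plan=[
    {"offset":[0,0,0.05],"rot":[0,0,0],"gripper":0.8},
    {"offset":[0,0,0.1],"rot":[0,0,0],"gripper":0.8},
    {"offset":[0,0,0.15],"rot":[0,0,0],"gripper":0.8},
    {"offset":[0,0,0.2],"rot":[0,0,0],"gripper":0.8},
  ],
)

```text
time_s: 11.5
eef_pos: [505.6, 99.6, 170.1]
ee_rot: [0.0, 0.656, 0.755, 0.0]
force: [-0.6, 0.5, -1.0]
grip_width: 0.149
grip_force: 68.4
```

Request:
step_arm(
  plan=[
    {"offset":[0,0,0.03],"rot":[0,0,0],"gripper":0.8},
    {"offset":[0,0,0.06],"rot":[0,0,0],"gripper":0.8},
    {"offset":[0,0,0.09],"rot":[0,0,0],"gripper":0.8},
  ],
)

```text
time_s: 11.8
eef_pos: [505.6, 99.6, 169.1]
ee_rot: [0.0, 0.656, 0.755, 0.0]
force: [0.2, -0.1, -1.0]
grip_width: 0.152
grip_force: 68.4
```

Request:
step_arm(
  plan=[
    {"offset":[0,0,0.02],"rot":[0,0,0],"gripper":0.8},
    {"offset":[0,0,0.04],"rot":[0,0,0],"gripper":0.8},
  ],
)

```text
time_s: 12.0
eef_pos: [505.6, 99.6, 168.9]
ee_rot: [0.0, 0.656, 0.755, 0.0]
force: [-0.4, 0.1, 2.0]
grip_width: 0.151
grip_force: 68.7
```

Request:
step_arm(
  plan=[
    {"offset":[0,0.2,0],"rot":[0,0,0],"gripper":0.8},
    {"offset":[0,0.4,0],"rot":[0,0,0],"gripper":0.8},
    {"offset":[0,0.6,0],"rot":[0,0,0],"gripper":0.8},
    {"offset":[0,0.8,0],"rot":[0,0,0],"gripper":0.8},
    {"offset":[0,1.0,0],"rot":[0,0,0],"gripper":0.8},
  ],
)

```text
time_s: 12.5
eef_pos: [515.6, 101.0, 169.0]
ee_rot: [0.0, 0.656, 0.755, -0.0]
force: [-2.8, -0.6, 5.6]
grip_width: 0.148
grip_force: 69.1
```

Request:
step_arm(
  plan=[
    {"offset":[0,0.1,0],"rot":[0,0,0],"gripper":0.8},
    {"offset":[0,0.2,0],"rot":[0,0,0],"gripper":0.8},
    {"offset":[0,0.3,0],"rot":[0,0,0],"gripper":0.8},
    {"offset":[0,0.4,0],"rot":[0,0,0],"gripper":0.8},
  ],
)

```text
time_s: 12.9
eef_pos: [519.5, 101.6, 169.0]
ee_rot: [0.0, 0.656, 0.755, -0.0]
force: [-3.5, -0.7, 6.0]
grip_width: 0.153
grip_force: 69.2
```

Request:
step_arm(
  plan=[
    {"offset":[0,0.07,0],"rot":[0,0,0],"gripper":0.8},
    {"offset":[0,0.14,0],"rot":[0,0,0],"gripper":0.8},
    {"offset":[0,0.2,0],"rot":[0,0,0],"gripper":0.8},
  ],
)

```text
time_s: 13.2
eef_pos: [521.3, 101.8, 169.1]
ee_rot: [-0.0, 0.656, 0.755, -0.0]
force: [-6.3, -1.6, 8.2]
grip_width: 0.15
grip_force: 69.6
```

Request:
step_arm(
  plan=[
    {"offset":[0,0.04,-0.05],"rot":[0,0,0],"gripper":0.8},
    {"offset":[0,0.08,-0.05],"rot":[0,0,0],"gripper":0.8},
    {"offset":[0,0.12,-0.05],"rot":[0,0,0],"gripper":0.8},
  ],
)

```text
time_s: 13.5
eef_pos: [522.4, 101.9, 169.2]
ee_rot: [-0.0, 0.656, 0.755, -0.0]
force: [-5.0, -2.1, 5.1]
grip_width: 0.149
grip_force: 69.0
```

Request:
step_arm(
  plan=[
    {"offset":[0,0.05,0],"rot":[0,0,0],"gripper":0.8},
    {"offset":[0,0.1,0],"rot":[0,0,0],"gripper":0.8},
    {"offset":[0,0.15,0],"rot":[0,0,0],"gripper":0.8},
  ],
)

```text
time_s: 13.8
eef_pos: [523.7, 102.1, 169.2]
ee_rot: [-0.001, 0.656, 0.755, -0.001]
force: [-6.1, -2.2, 6.0]
grip_width: 0.151
grip_force: 69.2
```

Request:
step_arm(
  plan=[
    {"offset":[-0.02,0.05,-0.02],"rot":[0,0,0],"gripper":0.8},
    {"offset":[-0.02,0.1,-0.02],"rot":[0,0,0],"gripper":0.8},
    {"offset":[-0.02,0.15,-0.02],"rot":[0,0,0],"gripper":0.8},
  ],
)

```text
time_s: 14.1
eef_pos: [525.1, 102.2, 169.3]
ee_rot: [-0.001, 0.656, 0.755, -0.001]
force: [-5.2, -1.6, 4.7]
grip_width: 0.153
grip_force: 69.1
```

Request:
step_arm(
  plan=[
    {"offset":[0,0.05,0],"rot":[0,0,0],"gripper":0.8},
    {"offset":[0,0.1,0],"rot":[0,0,0],"gripper":0.8},
    {"offset":[0,0.15,0],"rot":[0,0,0],"gripper":0.8},
  ],
)

```text
time_s: 14.4
eef_pos: [526.7, 102.4, 169.2]
ee_rot: [-0.001, 0.656, 0.755, -0.001]
force: [-5.9, -1.4, 4.8]
grip_width: 0.15
grip_force: 69.0
```

Request:
step_arm(
  plan=[
    {"offset":[0,0.05,0],"rot":[0,0,0],"gripper":0.8},
    {"offset":[0,0.1,0],"rot":[0,0,0],"gripper":0.8},
    {"offset":[0,0.15,0],"rot":[0,0,0],"gripper":0.8},
  ],
)

```text
time_s: 14.7
eef_pos: [528.7, 102.6, 169.2]
ee_rot: [0.0, 0.656, 0.755, 0.0]
force: [-1.4, -1.1, 0.2]
grip_width: 0.153
grip_force: 68.5
```

Request:
step_arm(
  plan=[
    {"offset":[0,0.12,0],"rot":[0,0,0],"gripper":0.8},
    {"offset":[0,0.24,0],"rot":[0,0,0],"gripper":0.8},
    {"offset":[0,0.36,0],"rot":[0,0,0],"gripper":0.8},
  ],
)

```text
time_s: 15.0
eef_pos: [532.5, 103.2, 169.5]
ee_rot: [0.0, 0.656, 0.755, 0.0]
force: [0.9, -0.4, -1.3]
grip_width: 0.15
grip_force: 68.4
```

Request:
step_arm(
  plan=[
    {"offset":[0,0.05,0],"rot":[0,0,0],"gripper":0.8},
    {"offset":[0,0.1,0],"rot":[0,0,0],"gripper":0.8},
    {"offset":[0,0.15,0],"rot":[0,0,0],"gripper":0.8},
  ],
)

```text
time_s: 15.3
eef_pos: [533.7, 103.4, 169.4]
ee_rot: [0.0, 0.656, 0.755, 0.0]
force: [0.4, -0.6, -1.0]
grip_width: 0.15
grip_force: 68.4
```

Request:
step_arm(
  plan=[
    {"offset":[0,0.04,0],"rot":[0,0,0],"gripper":0.8},
    {"offset":[0,0.08,0],"rot":[0,0,0],"gripper":0.8},
  ],
)

```text
time_s: 15.5
eef_pos: [534.4, 103.5, 169.4]
ee_rot: [-0.0, 0.656, 0.755, -0.0]
force: [0.7, -0.3, 0.0]
grip_width: 0.154
grip_force: 68.4
```

Request:
step_arm(
  plan=[
    {"offset":[0,0.04,0],"rot":[0,0,0],"gripper":0.8},
    {"offset":[0,0.08,0],"rot":[0,0,0],"gripper":0.8},
  ],
)

```text
time_s: 15.7
eef_pos: [535.1, 103.6, 169.4]
ee_rot: [-0.0, 0.656, 0.755, -0.0]
force: [0.1, -1.1, -1.5]
grip_width: 0.149
grip_force: 68.3
```

Request:
step_arm(
  plan=[
    {"offset":[0,0.03,0],"rot":[0,0,0],"gripper":0.8},
    {"offset":[0,0.06,0],"rot":[0,0,0],"gripper":0.8},
  ],
)

```text
time_s: 15.9
eef_pos: [535.8, 103.7, 169.4]
ee_rot: [-0.0, 0.656, 0.755, -0.0]
force: [-0.2, 0.2, -0.4]
grip_width: 0.158
grip_force: 68.3
```

Request:
step_arm(
  plan=[
    {"offset":[0,0.03,0],"rot":[0,0,0],"gripper":0.8},
    {"offset":[0,0.05,0],"rot":[0,0,0],"gripper":0.8},
  ],
)

```text
time_s: 16.1
eef_pos: [536.1, 103.7, 169.3]
ee_rot: [-0.0, 0.656, 0.755, -0.0]
force: [-1.4, 0.4, 0.5]
grip_width: 0.153
grip_force: 68.3
```

Seat contact is near. I'll advance in small increments.

Request:
step_arm(
  plan=[
    {"offset":[0,0.03,0],"rot":[0,0,0],"gripper":0.8},
    {"offset":[0,0.05,0],"rot":[0,0,0],"gripper":0.8},
  ],
)

```text
time_s: 16.3
eef_pos: [536.5, 103.8, 169.3]
ee_rot: [-0.0, 0.656, 0.755, -0.0]
force: [-3.8, -0.1, 1.1]
grip_width: 0.151
grip_force: 68.5
```

Request:
step_arm(
  plan=[
    {"offset":[0,0.02,0],"rot":[0,0,0],"gripper":0.8},
    {"offset":[0,0.04,0],"rot":[0,0,0],"gripper":0.8},
  ],
)

```text
time_s: 16.5
eef_pos: [536.8, 103.9, 169.4]
ee_rot: [-0.0, 0.656, 0.755, -0.0]
force: [-5.2, -1.2, 3.0]
grip_width: 0.151
grip_force: 68.8
```

Request:
step_arm(
  plan=[
    {"offset":[0,0.04,-0.01],"rot":[0,0,0],"gripper":0.8},
    {"offset":[0,0.08,-0.02],"rot":[0,0,0],"gripper":0.8},
  ],
)

```text
time_s: 16.7
eef_pos: [537.3, 103.9, 169.5]
ee_rot: [-0.001, 0.656, 0.755, -0.001]
force: [-7.7, -1.3, 4.0]
grip_width: 0.15
grip_force: 68.9
```

Request:
step_arm(
  plan=[
    {"offset":[0,0.03,-0.01],"rot":[0,0,0],"gripper":0.8},
    {"offset":[0,0.06,-0.02],"rot":[0,0,0],"gripper":0.8},
  ],
)

```text
time_s: 16.9
eef_pos: [537.6, 104.0, 169.6]
ee_rot: [-0.001, 0.656, 0.755, -0.001]
force: [-8.4, -2.1, 4.1]
grip_width: 0.151
grip_force: 69.0
```

Request:
step_arm(
  plan=[
    {"offset":[0,0.04,-0.02],"rot":[0,0,0],"gripper":0.8},
    {"offset":[0,0.08,-0.03],"rot":[0,0,0],"gripper":0.8},
  ],
)

```text
time_s: 17.1
eef_pos: [538.1, 104.1, 169.7]
ee_rot: [-0.002, 0.656, 0.755, -0.002]
force: [-11.1, -1.9, 4.3]
grip_width: 0.152
grip_force: 69.0
```

Request:
step_arm(
  plan=[
    {"offset":[0,0.03,-0.01],"rot":[0,0,0],"gripper":0.8},
    {"offset":[0,0.05,-0.01],"rot":[0,0,0],"gripper":0.8},
  ],
)

```text
time_s: 17.3
eef_pos: [538.3, 104.1, 169.8]
ee_rot: [-0.002, 0.656, 0.755, -0.002]
force: [-11.6, -2.0, 5.4]
grip_width: 0.149
grip_force: 69.2
```

Request:
step_arm(
  plan=[
    {"offset":[0,0.03,-0.02],"rot":[0,0,0],"gripper":0.8},
    {"offset":[0,0.06,-0.04],"rot":[0,0,0],"gripper":0.8},
    {"offset":[0,0.06,-0.04],"rot":[0,0,0],"gripper":0.8},
  ],
)

```text
time_s: 17.6
eef_pos: [538.6, 104.2, 169.9]
ee_rot: [-0.002, 0.656, 0.755, -0.002]
force: [-12.4, -1.6, 3.6]
grip_width: 0.152
grip_force: 68.9
```

Request:
step_arm(
  plan=[
    {"offset":[0,0.02,-0.01],"rot":[0,0,0],"gripper":0.8},
    {"offset":[0,0.04,-0.02],"rot":[0,0,0],"gripper":0.8},
    {"offset":[0,0.04,-0.02],"rot":[0,0,0],"gripper":0.8},
  ],
)

```text
time_s: 17.9
eef_pos: [538.9, 104.2, 169.9]
ee_rot: [-0.003, 0.656, 0.755, -0.003]
force: [-12.6, -2.2, 3.3]
grip_width: 0.15
grip_force: 68.9
```

Request:
step_arm(
  plan=[
    {"offset":[0,0.03,0],"rot":[0,0,0],"gripper":0.8},
    {"offset":[0,0.06,-0.01],"rot":[0,0,0],"gripper":0.8},
    {"offset":[0,0.06,-0.01],"rot":[0,0,0],"gripper":0.8},
  ],
)

```text
time_s: 18.2
eef_pos: [539.3, 104.3, 170.0]
ee_rot: [-0.003, 0.656, 0.755, -0.003]
force: [-14.9, -2.8, 4.3]
grip_width: 0.148
grip_force: 69.1
```

```bash
python3 - <<'E'
from h import *
s=sense(); print(s["force"],s["wrist_torque"],s["eef_pos"])
E
```

```text
[-14.89427444  -2.78313738   4.33237279] [-0.56895432  2.66484572 -0.03881884] [539.25211848 104.29266894 170.03168399]
```

Axial force is about 15 N including hub friction, so the seat press is about 14 N. I'll ease off partly and release.

Request:
step_arm(
  plan=[
    {"offset":[0,-0.08,0.02],"rot":[0,0,0],"gripper":0.8},
    {"offset":[0,-0.15,0.04],"rot":[0,0,0],"gripper":0.8},
    {"offset":[0,-0.15,0.04],"rot":[0,0,0],"gripper":0.8},
  ],
  squeeze=40,
)

```text
time_s: 18.5
eef_pos: [538.4, 104.1, 169.8]
ee_rot: [-0.002, 0.656, 0.755, -0.002]
force: [-11.6, -1.5, 1.1]
grip_width: 0.154
grip_force: 69.1
```

Request:
step_arm(
  plan=[
    {"offset":[0,0,0],"rot":[0,0,0],"gripper":1.5},
    {"offset":[0,-0.1,0],"rot":[0,0,0],"gripper":1.8},
    {"offset":[0,-0.2,0],"rot":[0,0,0],"gripper":2.0},
    {"offset":[0,-0.2,0],"rot":[0,0,0],"gripper":2.0},
    {"offset":[0,-0.2,0],"rot":[0,0,0],"gripper":2.0},
  ],
)

```text
time_s: 19.0
eef_pos: [538.3, 104.0, 170.7]
ee_rot: [0.0, 0.656, 0.755, 0.0]
force: [0.6, 0.3, -0.1]
grip_width: 0.236
grip_force: 0.0
```

```bash
python3 - <<'E'
from h import *
s=sense(); print(s["force"],s["wrist_torque"],s["eef_pos"],s["grip_force"])
c=cam("wrist"); save(c,"w5.png")
E
```

```text
[ 0.5599719   0.34705948 -0.14246833] [-0.01493628  0.02476728 -0.02444848] [538.31932149 103.96074584 170.74913385] 0.0
```

View pics/w5.png

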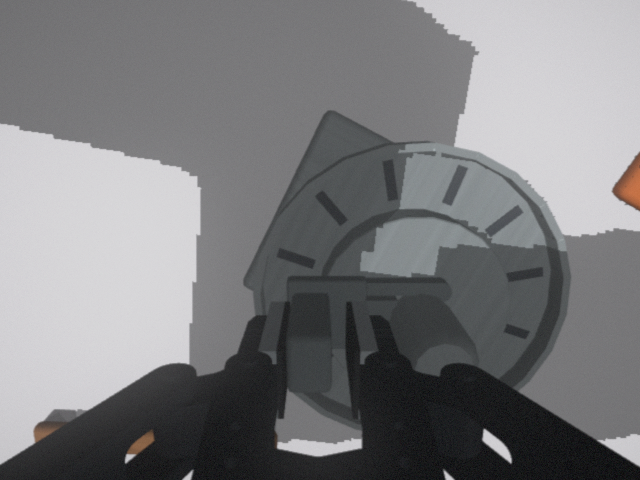

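The fingers are open and clear of the tab (at (310,340)), the clip is round the post, and no force reads. I'll retreat straight up.

Request:
step_arm(
  plan=[
    {"offset":[0,0,-1],"rot":[0,0,0],"gripper":2.0},
    {"offset":[0,0,-3],"rot":[0,0,0],"gripper":2.0},
    {"offset":[0,0,-7],"rot":[0,0,0],"gripper":2.0},
    {"offset":[0,0,-11],"rot":[0,0,0],"gripper":2.0},
    {"offset":[-3,-2,-14],"rot":[0,0,0],"gripper":2.0},
    {"offset":[-3,-3,-14],"rot":[0,0,0],"gripper":2.0},
    {"offset":[-3,-3,-14],"rot":[0,0,0],"gripper":2.0},
  ],
)

```text
time_s: 19.75
eef_pos: [511.7, 69.9, 311.3]
ee_rot: [0.0, 0.657, 0.754, 0.0]
force: [-0.6, 0.1, 0.4]
grip_width: 0.228
grip_force: 0.0
```

```bash
python3 - <<'E'
from h import *
s=sense(); print(s["force"],s["eef_pos"],s["time_s"])
c=cam("wrist"); save(c,"w6.png"); q=pts(c).reshape(-1,3); a=np.radians(8)
d=q-[576,109.2,0]; l=np.stack([d[:,0]*np.cos(a)+d[:,1]*np.sin(a),-d[:,0]*np.sin(a)+d[:,1]*np.cos(a),d[:,2]],1)
r=np.hypot(l[:,0],l[:,1])
t=l[(r<60)&(l[:,0]<-25)&(l[:,2]>118)&(l[:,2]<132)]; print("tab top",len(t),np.percentile(t,[1,50,99],axis=0).round(1))
t=l[(r<17)&(l[:,2]>122)&(l[:,2]<132)]; print("post",np.percentile(t,[1,50,99],axis=0).round(1))
t=l[(r>17)&(r<36)&(l[:,0]>14)&(l[:,2]>60)&(l[:,2]<110)]; print("hub",np.median(t[:,2]))
t=l[(l[:,0]<-13)&(l[:,0]>-31)&(abs(l[:,1])<11)&(l[:,2]<100)]; print("clip flat top",np.median(t[:,2]))
E
```

```text
[-0.58425747  0.0610048   0.36380089] [511.72941315  69.86157247 311.28756893] 19.75
tab top 820 [[-48.3  -9.4 119.2]
 [-41.4   1.  125.9]
 [-34.2  10.2 127.4]]
post [[-11.5 -11.  122.4]
 [ -1.2   0.5 126.8]
 [ 10.5  10.8 128.7]]
hub 85.28384580714197
clip flat top 91.14311992050412
```

View pics/w6.png

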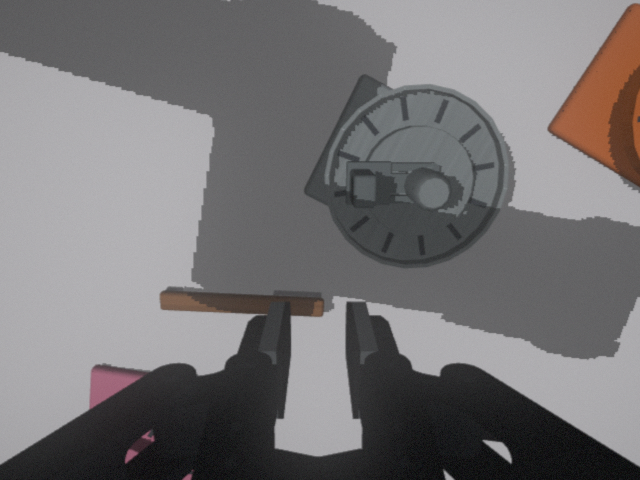

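The clip is seated on the post, with its tab at −41 mm and lying flat. The hub is down at z = 85, and the brush is undisturbed.

```bash
python3 -c "
from rig import *
print(finish_job())"
```

```text
the job is handed in; nothing more can be done
None
```

The job is handed in: the dish is pushed fully down, and the clip is snapped into the groove, pressed home with about 14 N by my estimate (about 15 N read at the wrist, including hub friction), and released; forces read at the wrist stayed well under 28 N.

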